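# Load a battery lamp and hold its head at the half-way test position

### The job

Load the battery lamp: stack both blue battery packs, one on the other, squarely on the black pad in the middle of the lamp base, then lower the white lamp head over the column so that its two lugs drop through the notches and it sits fully down. Twist the head clockwise (seen from above) to the half-way test position at the green marks, well short of the red marks where the lock clicks, and finish while still gripping its bar handle and holding it there against its return spring. Leave the other things on the desk alone.

Things in the scene. Friction and masses are not known exactly. Their poses are not given: they have to be found in the camera images.
- lamp_base: Round grey lamp base, 138 mm across, 28 mm high, fixed to the desk. Origin at the centre of its underside, z up. Foot disc (top at z = 14 mm) with a black square pad in the middle, 46 x 46 mm, top at z = 28 mm, sides along the base's x and y. Round the pad an open gap, then an inward flange (radius 44 to 62 mm, z = 22.5 to 28 mm) with two notches for the lugs.
- pad_top (a point): centre of the pad's top, 28 mm above the desk, on the axis of the lamp base
- notch (a point): middle of the flange notch on the base's +x side, at radius 52 mm, z = 28 mm; the other notch is straight across, on the -x side. Each is about 20 mm wide, with a small white mark on the outside.
- test_mark (a point): green mark on the flange, 0.57 rad clockwise (seen from above) of the +x notch, radius 57 mm: half-way, test. A red mark (lock) lies 1.15 rad clockwise of the notch. The notch across has the same two marks. The stripes and lugs of the head point at them.
- test_ring (a joint): spring-returned ring inside the base (rad): 0 at rest, growing clockwise from above. The head's lugs push its two brass dogs after about 0.08 rad of free turning, so the head has turned about 0.08 more than this value. 0.5 is half-way (green marks); from 0.9 the lock clicks in, stop at 1.15. Spring torque 0.09 N m at 0.5; it turns the head back if let go.
- lamp_head: White lamp head: cup standing on its open end, 81 mm outer, 74 mm inner diameter, 85 mm high (80 inside), 160 g. Origin at the centre of its lower edge, z up. Two black lugs at the lower edge on its +x and -x sides, 12 mm wide, 6 mm high, to radius 50 mm, a black stripe above each. Fits either way round. Fully down, its origin is 14 mm above that of the base; only then can it turn.
- head_handle: black bar handle fixed on top of the head. Origin in its middle, 97 mm above the head's lower edge, on its axis; axes as the head's. The bar is 60 mm long along the head's x (in line with the lugs), 18 mm wide along y, from z = 85 to 110 mm of the head; grip across the 18 mm.
- pack_a: closed blue battery pack with two black bands and a brass contact on top, 42 x 42 x 30 mm, 120 g; origin at the centre of its underside, z up, x and y across its sides. The order of the two packs is free.
- pack_b: a second battery pack, the same as pack_a
- eraser: white eraser in a teal sleeve, 23 x 52 x 13 mm, origin under its centre; leave alone
- binder_clip: black binder clip, 22 x 29 x 34 mm, origin under its centre; leave alone
- pen_blue: blue and white pen, 17 x 135 x 16 mm, long along its y, origin under its centre; leave alone
- usb_stick: black memory stick with a silver plug, 18 x 53 x 8 mm, long along its y, origin under its centre; leave alone
Not all that is in view belongs to the job. What is shaped like the pack_a but orange or turquoise is not meant.

How it is judged:
By the outcome, as a careful person would: the job done as asked, in the order asked, and still so for the second after the job is handed in, while the arm keeps its last pose, push and grip.
It also fails if it takes over 67 s, if anything falls off the work surface, if the arm or the gripper's body presses on something with over 40 N, if the wrist force passes 120 N, or if a joint passes its speed limit or range.

### The arm

A 7-joint arm with a two-finger parallel gripper is mounted at the origin on a cart in front of the work surface, level with it; the furniture and walls round the work are solid. World frame = base frame: x ahead of the robot, y to its left, z up, the work surface at z = 0. Lengths are in mm, angles in rad, forces in N, time in s.
With the tool pointing down it reaches from about 400 to 850 mm from the base axis. Payload 10.4 kg.
Tool frame: the origin (TCP) lies at the very end of the fingers, on their centre line; the grasp point (between the pads) lies 19 mm behind it; z points along the fingers, y is the line along which they close (so a half turn about z gives the same grasp; the last joint's range is limited). The gripper opens to 87 mm and grips with 3 to 60 N. Pads are 19 mm wide; open, the fingers measure 117 mm over their backs; the gripper's body (75 mm by 190 mm) begins 51 mm behind the grasp point.
Start: joints at [1.181, 0.332, -0.065, 1.46, 0.022, 1.35, -0.088], TCP at [224.167, -583.439, 222.576] pointing down, gripper open.
Joint ranges: [-2.6, 2.6], [-0.5, 2.12], [-1.47, 1.34], [0.16, 2.42], [-1.27, 4.41], [0.06, 2.06], [-2.6, 2.6]. Speed limits (rad/s): [2.22, 2.22, 2.79, 2.79, 3.14, 3.14, 3.14].

### API

Orientations are given as [roll, pitch, yaw] about the fixed x, y, z axes, in that order (R = Rz(yaw) Ry(pitch) Rx(roll)).
In Python, from plant import ctrl, kinematics, imaging, telemetry gives the robot as it stands. Calls block until the motion is done:
- ctrl.move_pose(position, orientation): joint-space move of the TCP to a pose.
- ctrl.line_to(position, vel=150, rotation=None): straight line of the TCP; rotation=None keeps the orientation; vel is the mean speed in mm/s.
- ctrl.goto_joints(angles): joint-space move.
- ctrl.ungrasp() and ctrl.close(strength=None): open the fingers fully, or close them until they stop; strength is the grip in N (None keeps the last).
- ctrl.wait(seconds).
- kinematics.inverse_kinematics(position, orientation): joint angles nearest the present ones, or None.
- imaging.camera(name): name is "scene" or "top"; returns a dict with "image" (420x560x3 uint8, red, green, blue), "intrinsics" (3x3 intrinsics, pixels), "dist" ([k1, k2, p1, p2, k3] as OpenCV has them; the pictures are not rectified), "position" and "attitude" of the camera in the world. Camera axes: x right, y down, z forward; pixel columns grow to the right and rows downward; lengths in mm; the calibration is good to about 2 mm. A picture is of the moment at which its call begins. There is no depth.
A pose or a line that the arm cannot do raises ctrl.MotionError and nothing moves.
- ctrl.finish_job(): hands the job in; it is judged then, once.
Readings, each from a call of its own:
- telemetry.current_clock(): time.
- telemetry.current_joint_positions(): joint angles.
- telemetry.current_qd(): joint speeds.
- telemetry.current_effort(): joint torques, N m.
- telemetry.current_ee_pos(): TCP position.
- telemetry.current_tool_rot(): TCP orientation.
- telemetry.current_contact_force(): force on the tool from outside, world axes, zero at the start.
- telemetry.current_torque(): the same for the moment, N m.
- telemetry.current_gripper_width(): finger opening in mm.
- telemetry.current_gripper_force(): force on a finger pad.
Only numpy, scipy, OpenCV 4.12 (cv2) and the standard library are available. Lean on these libraries where they do the work, as an engineer would, in place of code of your own. Each camera call takes 0.05 s, during which the arm holds its last target. There are 200 camera calls.

## Working session

There is one attempt and no reset: what is moved stays moved. The work goes in short steps, each a Python script; the robot and the scene stay as the last script left them, time stands still between calls to the robot, and variables do not carry over. Pictures are saved under pics/ and viewed, at most 10 in all, crops included, and the job is handed in when it is done.

```bash
mkdir -p pics; ls
python3 - <<'E'
from plant import ctrl, kinematics, imaging, telemetry
import cv2
for n in("scene","top"):
    c=imaging.camera(n); cv2.imwrite(f"pics/{n}0.png",c["image"][:,:,::-1])
    print(n,c["intrinsics"],c["dist"],c["position"],c["attitude"])
print(telemetry.current_clock(),telemetry.current_tool_rot(),telemetry.current_gripper_width())
E
```

```text
pics
scene [[485.93475908   0.         281.51870553]
 [  0.         485.93475908 207.41866979]
 [  0.           0.           1.        ]] [0.03598218 0.         0.         0.         0.        ] [-204.66779637 -557.92319249  651.12218251] [-2.10379601  0.01039759 -0.94729052]
top [[389.22167904   0.         280.33724251]
 [  0.         389.22167904 208.29429986]
 [  0.           0.           1.        ]] [-0.10857593  0.          0.          0.          0.        ] [470.609612    43.80438085 986.07200137] [-3.04211195 -0.03204069 -1.54824142]
0.1 [-3.14034377e+00  8.55590841e-05  3.66829336e-01] 87.06284335039503
```

View pics/scene0.png

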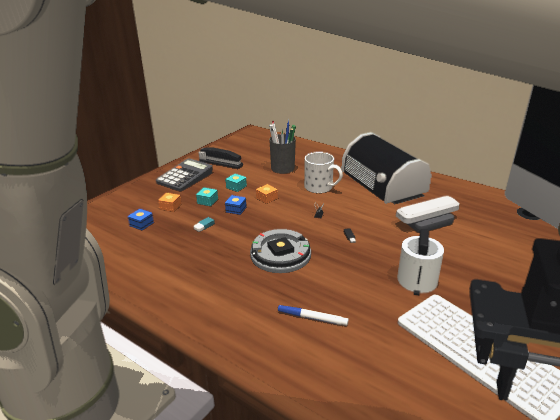

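View pics/top0.png

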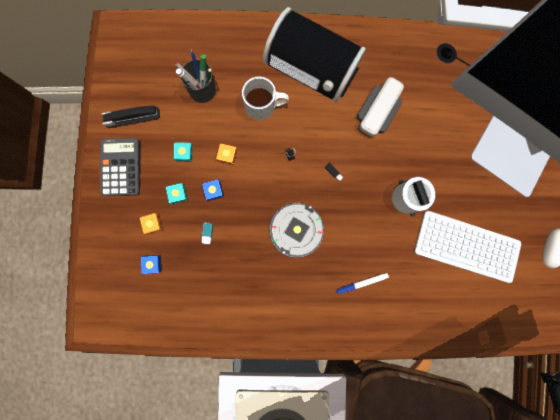

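Candidates seen (top picture): blue packs at (150,265) and (212,189). Lookalikes are orange (226,153) and (150,223), turquoise (182,151) and (176,193). I choose the two blue ones. The base is at (297,230) and the white head with its black bar at (414,196). The grey holder at (380,107) and the mug at (259,97) are not wanted. One crop checks these.

```bash
cat > h.py <<'E'
from plant import ctrl, kinematics, imaging, telemetry
import cv2, numpy as np
from scipy.spatial.transform import Rotation as Ro
def cam(n): return imaging.camera(n)
def toworld(c,px,z):
    px=np.array(px,float).reshape(-1,1,2)
    u=cv2.undistortPoints(px,c["intrinsics"],np.array(c["dist"]))[:,0]
    R=Ro.from_euler("xyz",c["attitude"]).as_matrix()
    d=np.c_[u,np.ones(len(u))]@R.T; p=np.array(c["position"])
    return (p+d*((z-p[2])/d[:,2])[:,None])[:,:2]
def topix(c,P):
    R=Ro.from_euler("xyz",c["attitude"]).as_matrix(); t=-R.T@np.array(c["position"])
    return cv2.projectPoints(np.array(P,float).reshape(-1,1,3),cv2.Rodrigues(R.T)[0],t,c["intrinsics"],np.array(c["dist"]))[0][:,0]
def crop(im,cx,cy,w,h,s): return cv2.resize(im[cy-h//2:cy+h//2,cx-w//2:cx+w//2,::-1],(w*s,h*s),interpolation=cv2.INTER_CUBIC)
E
python3 - <<'E'
from h import *
t=cam("top");s=cam("scene");a=t["image"];b=s["image"]
r1=np.hstack([crop(a,297,230,66,60,5),crop(a,410,196,50,60,5),crop(a,212,189,40,60,5)])
r2=np.hstack([crop(b,281,248,66,60,5),crop(b,420,255,50,60,5),crop(a,150,265,40,60,5)])
cv2.imwrite("pics/c1.png",np.vstack([r1,r2]))
for c,n in((t,"top"),(s,"scene")):
    h=cv2.cvtColor(c["image"],cv2.COLOR_RGB2HSV)
    m=cv2.inRange(h,(105,130,40),(125,255,255))
    k,l,st,ce=cv2.connectedComponentsWithStats(m)
    for i in range(1,k):
        if st[i,4]>25: print(n,st[i],ce[i].round(1))
for p in [(150,265),(212,189),(182,151),(176,193),(226,153),(150,223)]:print(p,toworld(t,p,30).round(1))
print(toworld(t,(297,230),28),toworld(t,(420,193),110))
E
```

```text
top [192  53   7  25  56] [195.5  65.2]
top [202 180  21  20 242] [212.4 189.7]
top [141 256  20  18 264] [150.5 264.1]
top [337 284  18   9  81] [345.9 288.4]
scene [286 122   3  20  33] [287.  131.1]
scene [225 195  21  19 269] [235.5 204.5]
scene [128 209  25  21 324] [140.3 219.2]
scene [278 305  23  11 149] [289.6 309.8]
(150, 265) [[419.3 330.8]]
(212, 189) [[610.4 185.7]]
(182, 151) [[704.9 265.5]]
(176, 193) [[598.2 274.8]]
(226, 153) [[702.4 154.6]]
(150, 223) [[522.1 335.9]]
[[514.23218579 -27.04919946]] [[ 602.95607553 -307.42056534]]
```

View pics/c1.png

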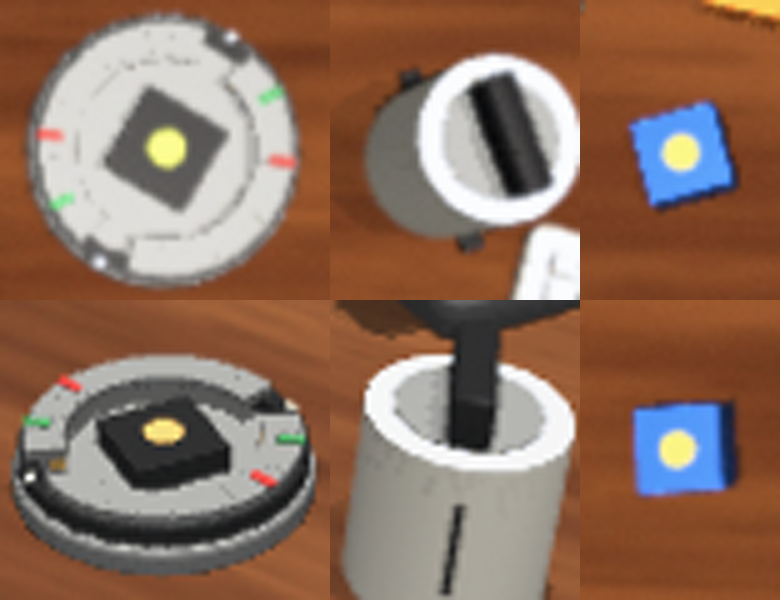

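```bash
cat > est.py <<'E'
from h import *
from scipy.optimize import least_squares
def blobs(c,lo,hi,win,amin=4):
    h=cv2.cvtColor(c["image"],cv2.COLOR_RGB2HSV); m=cv2.inRange(h,lo,hi); k=np.zeros_like(m)
    x,y,w=win; k[y-w:y+w,x-w:x+w]=m[y-w:y+w,x-w:x+w]
    n,l,st,ce=cv2.connectedComponentsWithStats(k)
    return [(ce[i],st[i,4],np.argwhere(l==i)[:,::-1]) for i in range(1,n) if st[i,4]>=amin]
big=lambda b:max(b,key=lambda t:t[1])
E
python3 - <<'E'
from est import *
t=cam("top");s=cam("scene")
Y=((18,70,120),(35,255,255))
for n,pt,ps,z in(("packA",(150,265),(141,216),31),("packB",(212,189),(236,202),31),("base",(297,230),(281,246),29)):
    r=[]
    for c,p in((t,pt),(s,ps)):
        b=big(blobs(c,*Y,(*p,7))); r.append(toworld(c,[b[0]],z)[0].round(1)); print(n,b[0].round(1),b[1],r[-1])
    if n!="base":
        b=big(blobs(t,(100,120,190),(125,255,255),(*pt,16))); 
        q=toworld(t,b[2],30).astype(np.float32); print(cv2.minAreaRect(q))
for nm,lo,hi,rad in(("green",(45,60,80),(80,255,255),57),("red0",(0,120,160),(6,255,255),57),("red1",(174,90,120),(180,255,255),57)):
  for cn,c,p in(("t",t,(297,230)),("s",s,(281,248))):
    print(nm,cn,[(b[0].round(1),b[1],toworld(c,[b[0]],28)[0].round(1)) for b in blobs(c,lo,hi,(*p,32),4)])
# white notch dots, head features by eye from the crop
print("dots",toworld(t,[(264+232/5,200+37/5),(264+98/5,200+262/5)],26).round(1))
print("lugs",toworld(t,[(400.6,181.6),(413,214.4)],5).round(1))
for win in((420,193,14),):
    b=big(blobs(t,(0,0,0),(180,255,70),win)); q=toworld(t,b[2],110).astype(np.float32); print("bar",b[0],b[1],cv2.minAreaRect(q))
h=t["image"].min(2); m=np.zeros_like(h); m[172:216,396:436]=h[172:216,396:436]>225
n,l,st,ce=cv2.connectedComponentsWithStats(m); i=1+np.argmax(st[1:,4]); print(st[i])
cn=np.argwhere(l==i)[:,::-1]; q=toworld(t,cn,85).astype(np.float32); print("rim",cv2.minEnclosingCircle(q))
h=s["image"].min(2); m=np.zeros_like(h); m[230:262,390:450]=h[230:262,390:450]>225
n,l,st,ce=cv2.connectedComponentsWithStats(m); i=1+np.argmax(st[1:,4]); print(st[i])
q=toworld(s,np.argwhere(l==i)[:,::-1],85).astype(np.float32); print("rim scene",cv2.minEnclosingCircle(q))
E
```

```text
packA [148.9 264.4] 31 [420.8 333.2]
packA [139.2 213.9] 16 [419.9 330.9]
((420.89776611328125, 332.91448974609375), (40.88633346557617, 41.53361129760742), 6.556510925292969)
packB [211.7 188.9] 31 [610.5 186.4]
packB [235.1 199.1] 16 [611.1 184.8]
((609.9590454101562, 186.1656951904297), (40.72377014160156, 41.36572265625), 17.586990356445312)
base [296.7 229.1] 57 [516.5 -26.3]
base [280.4 243.8] 33 [516.2 -28.4]
green t [(array([317.9, 218.5]), np.int32(10), array([543.9, -78.4])), (array([275.8, 239.9]), np.int32(9), array([488.7,  24.7]))]
green s [(array([254.7, 241.8]), np.int32(6), array([490.6,  24.7])), (array([305.7, 245.5]), np.int32(11), array([544.2, -77.7]))]
red0 t [(array([273. , 226.4]), np.int32(5), array([521.7,  32.3])), (array([320.5, 232. ]), np.int32(4), array([510.6, -85.4]))]
red0 s [(array([261., 234.]), np.int32(8), array([523.9,  32.5])), (array([299.8, 253.1]), np.int32(9), array([512.9, -82.7]))]
red1 t []
red1 s []
dots [[571.3 -59.6]
 [458.5   4.7]]
lugs [[ 647.3 -297.5]
 [ 562.2 -329.8]]
bar [420.10471204 192.32460733] 191 ((603.695068359375, -308.2458801269531), (53.77812957763672, 22.201889038085938), 19.502792358398438)
[403 177  32  33 347]
rim ((605.8328247070312, -313.7934265136719), 39.959442138671875)
[402 236  42  23 289]
rim scene ((605.6593017578125, -314.7667541503906), 39.8790283203125)
```

```bash
cat >> h.py <<'E'
pi=np.pi
BASE=np.array([516.5,-27.0]); PSI=-0.515
A=np.array([420.7,332.2]); YA=np.deg2rad(6.6)
B=np.array([610.3,185.8]); YB=np.deg2rad(17.6)
H=np.array([605.5,-314.0]); YH=0.355
def rot(y): return [pi,0,y]
def P(xy,z): return [float(xy[0]),float(xy[1]),float(z)]
def ft(tag): print(tag,"t",round(telemetry.current_clock(),2),"F",np.round(telemetry.current_contact_force(),1),"w",round(telemetry.current_gripper_width(),1),"p",np.round(telemetry.current_ee_pos(),1))
E
python3 - <<'E'
from h import *
for n,xy,z,ys in(("A",A,7,[YA]),("B",B,7,[YB-pi/2,YB+pi/2]),("place",BASE,60,[PSI,PSI+pi/2,PSI-pi/2]),("H",H,88,[YH,YH-pi,YH+pi]),("Hup",H,210,[YH]),("Pl",BASE,210,[PSI]),("end",BASE,102,[PSI-.58,PSI-.58+pi])):
    for y in ys:
        q=kinematics.inverse_kinematics(P(xy,z),rot(y)); print(n,round(y,2),None if q is None else np.round(q,2))
E
```

```text
A 0.12 [-0.04  0.52 -0.85  1.87  0.47  0.96 -2.56]
B -1.26 [-1.14  0.92  1.15  1.67 -0.9   1.18 -2.58]
B 1.88 [ 0.33  0.79 -0.98  1.59  0.7   1.15 -0.51]
place -0.52 [ 0.49  0.32 -0.6   1.9   0.21  0.99 -2.29]
place 1.06 [ 0.57  0.34 -0.69  1.89  0.25  1.   -0.75]
place -2.09 [ 0.97  0.59 -1.24  1.88  0.62  1.13  2.13]
H 0.35 [ 0.61  0.57 -0.28  1.43  0.16  1.17 -0.91]
H -2.79 [ 0.86  0.64 -0.66  1.42  0.4   1.22  2.09]
H 3.5 [ 0.86  0.64 -0.66  1.42  0.4   1.22  2.09]
Hup 0.35 [ 0.61  0.48 -0.28  1.29  0.13  1.38 -0.89]
Pl -0.52 [ 0.56  0.16 -0.65  1.73  0.1   1.29 -2.2 ]
end -1.09 [-1.02  0.39  1.18  1.93 -0.41  1.09 -2.34]
end 2.05 [ 0.62  0.29 -0.74  1.86  0.22  1.08  0.27]
```

```bash
cat >> h.py <<'E'
def pack(xy,yp,yb,ztop,g=7):
    ctrl.move_pose(P(xy,130),rot(yp)); ctrl.line_to(P(xy,g),vel=150); ft("at pack")
    ctrl.close(25); ft("gripped")
    ctrl.line_to(P(xy,130),vel=200); ft("lifted")
    ctrl.move_pose(P(BASE,130),rot(yb))
    ctrl.line_to(P(BASE,ztop+g+6),vel=150); ctrl.line_to(P(BASE,ztop+g+0.7),vel=25); ft("down")
E
python3 - <<'E'
from h import *
ctrl.move_pose(P(B,200),rot(YB+pi/2))
pack(B,YB+pi/2,PSI+pi/2,28)
c=cam("scene"); t=cam("top")
cv2.imwrite("pics/p1.png",np.hstack([crop(c["image"],281,220,100,150,4),crop(t["image"],297,230,100,150,4)]))
E
```

```text
at pack t 4.67 F [ 0.2 -0.1  0.4] w 86.9 p [610.9 186.3   8.2]
gripped t 5.48 F [ 0.9 -0.4  0.1] w 42.0 p [610.3 185.8   7. ]
lifted t 6.25 F [ 0.   0.2 -2.1] w 42.0 p [609.8 185.3 128.7]
down t 8.28 F [ 0.4 -0.4 -1.1] w 41.8 p [516.6 -27.1  35.9]
```

View pics/p1.png

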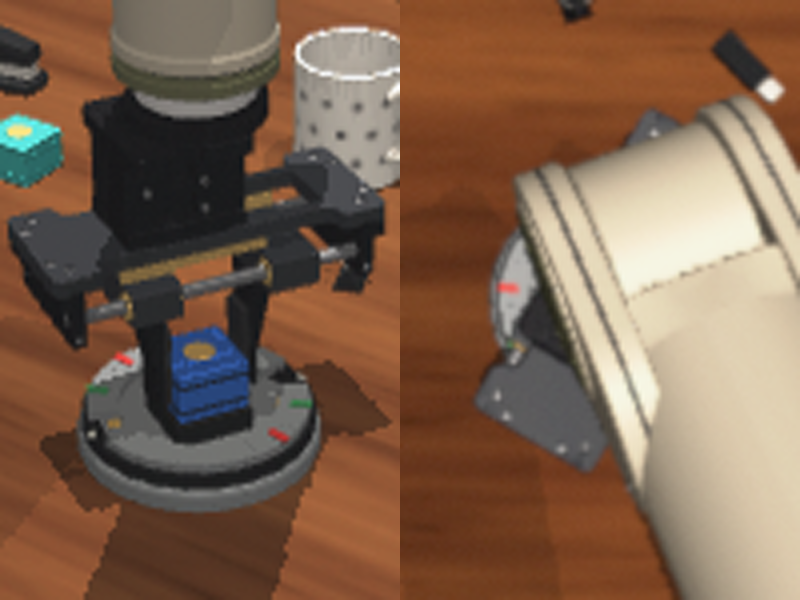

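The scene crop shows the pack squarely over the black pad, held by both fingers, with nothing jammed. I'll release it and check its position while picking up the second.

```bash
cat > chk.py <<'E'
from est import *
def chk(zt,pt,ps,tag):
    for cn,p in(("top",pt),("scene",ps)):
        c=cam(cn); p=tuple(int(v) for v in p)
        try:
            b=big(blobs(c,(18,70,120),(35,255,255),(*p,8))); print(tag,cn,toworld(c,[b[0]],zt+1)[0].round(1),b[1])
            b=big(blobs(c,(100,120,190) if cn=="top" else (100,120,120),(125,255,255),(*p,20))); r=cv2.minAreaRect(toworld(c,b[2],zt).astype(np.float32)); print("  rect",np.round(r[0],1),np.round(r[1],1),round(np.deg2rad(r[2]),3))
        except ValueError: print(tag,cn,"hidden")
E
python3 - <<'E'
from h import *; from chk import *
ctrl.ungrasp(); ctrl.line_to(P(BASE,130),vel=200)
ctrl.move_pose(P(A,130),rot(YA+pi)); 
t=cam("top");s=cam("scene")
chk(58,topix(t,[*BASE,58])[0],topix(s,[*BASE,58])[0],"stack1"); ft("")
E
```

```text
stack1 top [516.9 -26.8] 31
  rect [516.2 -26.5] [40.7 40.3] 1.053
stack1 scene [516.4 -28.3] 24
  rect [514.4 -30.5] [44.8 41.3] 1.041
 t 11.59 F [-0.2 -0.   0.5] w 87.0 p [421.4 331.4 129.9]
```

Run:
```python
from h import *; from chk import *
pack(A,YA+pi,PSI+pi,58)
ctrl.ungrasp(); ft("released"); ctrl.line_to(P(BASE,190),vel=200)
HY=YH+pi
ctrl.move_pose(P(H,200),rot(HY))
t=cam("top");s=cam("scene")
chk(88,topix(t,[*BASE,88])[0],topix(s,[*BASE,88])[0],"stack2"); ft("")
cv2.imwrite("pics/p2.png",np.hstack([crop(s["image"],281,220,100,150,4),crop(t["image"],297,230,100,150,4)]))
cv2.imwrite("pics/p3.png",crop(s["image"],420,220,200,150,4))
```

```text
at pack t 12.81 F [-0.3  0.8  0.4] w 86.8 p [421.  332.7   7.8]
gripped t 13.62 F [ 0.2  1.3 -0.3] w 42.1 p [420.6 332.3   7. ]
lifted t 14.39 F [-0.3  0.  -1.3] w 41.9 p [420.5 331.5 128.8]
down t 16.68 F [-0.2  0.5 -1.2] w 41.9 p [516.6 -27.1  65.9]
released t 17.68 F [-0.1 -0.8 -0.6] w 86.9 p [516.5 -27.   65.7]
stack2 top [517.2 -28.1] 31
  rect [516.9 -26.9] [40.9 40.6] 1.054
stack2 scene [516.4 -30. ] 24
  rect [513.5 -32. ] [46.8 42.5] 1.055
 t 19.81 F [ 1.1 -0.4  0.2] w 87.2 p [ 605.7 -312.8  200.5]
```

View pics/p2.png

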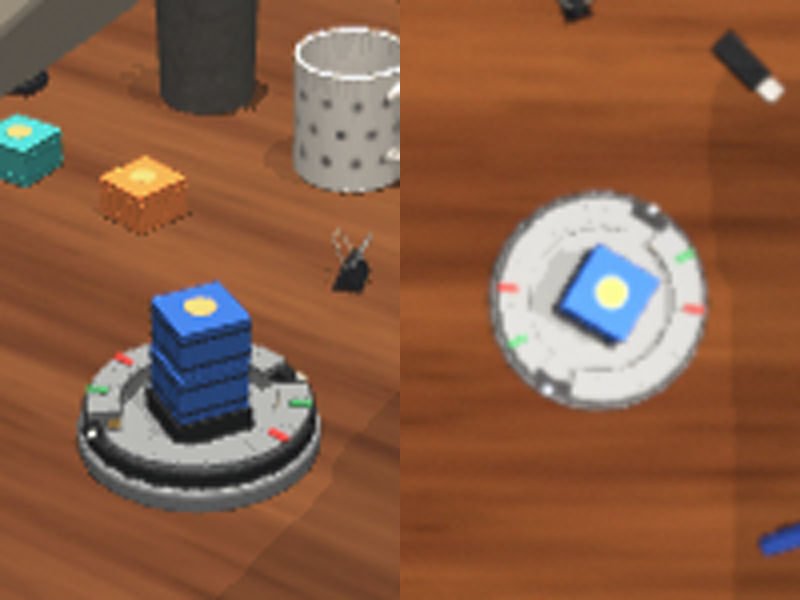

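View pics/p3.png

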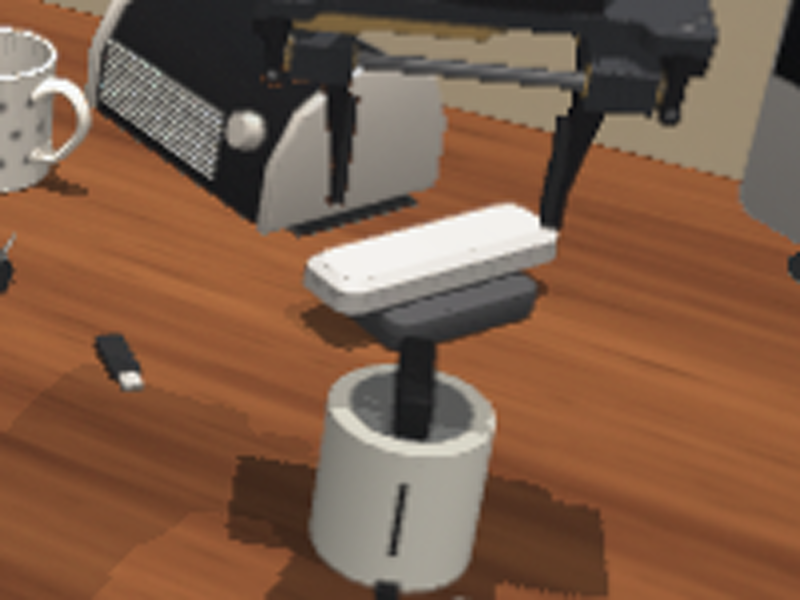

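Both packs stand squarely stacked on the pad (top crop: column centre (608,293)), and the gripper is above the head's bar with free space around it. Next I grasp, lift and lower the head.

Run:
```python
from h import *
ctrl.line_to(P(H,100),vel=120); ctrl.line_to(P(H,88),vel=40); ft("at bar")
ctrl.close(50); ft("gripped")
ctrl.line_to(P(H,215),vel=120); ft("lifted")
ctrl.move_pose(P(BASE,215),rot(PSI+pi)); ctrl.wait(0.3); ft("over")
t=cam("top");s=cam("scene")
cv2.imwrite("pics/p4.png",np.hstack([crop(s["image"],281,200,100,150,4),crop(t["image"],297,230,100,150,4)]))
```

```text
at bar t 21.24 F [0.6 0.1 0.4] w 87.0 p [ 605.4 -314.    87.8]
gripped t 22.37 F [-0.   0.2 -0.8] w 17.8 p [ 605.5 -313.9   88. ]
lifted t 23.57 F [ 0.1 -0.1 -2.7] w 17.6 p [ 605.2 -314.1  214. ]
over t 25.02 F [ 1.1 -0.8 -1.5] w 17.9 p [516.7 -27.4 215. ]
```

View pics/p4.png

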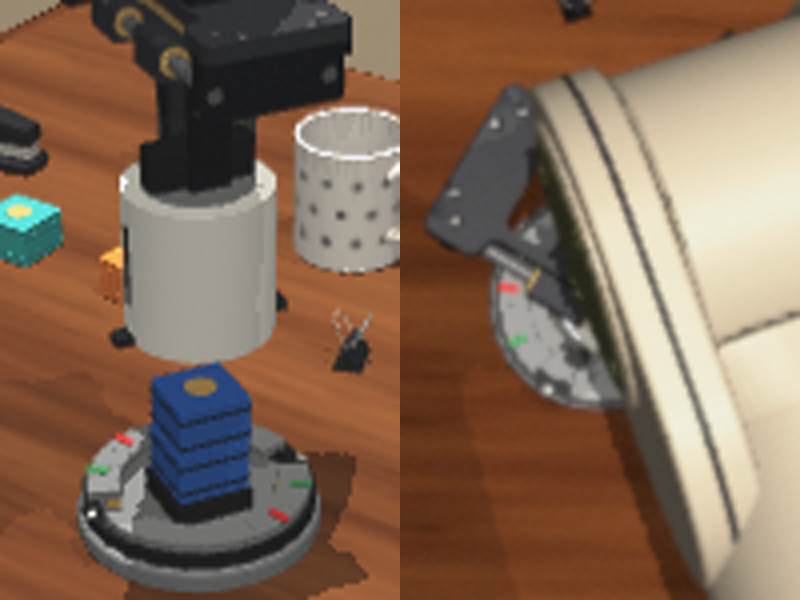

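The head hangs level over the column, with its lugs at crop pixels (122,338) and (282,300) in line with the notches. I'll lower it in force-checked steps.

Run:
```python
from h import *
s=cam("scene"); u=np.array([np.cos(PSI),np.sin(PSI)])
print("lugs predicted",topix(s,[[*(BASE+k*46*u),130] for k in(1,-1)]).round(1),"seen (301.5,200),(261.5,209.5)")
ctrl.line_to(P(BASE,122),vel=80); ctrl.wait(.2); ft("122")
f0=telemetry.current_contact_force()[2]
for z in [118,115,112,109,106,104,103,102]:
    ctrl.line_to(P(BASE,z),vel=30); ctrl.wait(.1); ft(z)
    if telemetry.current_contact_force()[2]-f0>8: print("contact"); break
s=cam("scene"); t=cam("top")
cv2.imwrite("pics/p5.png",np.hstack([crop(s["image"],281,220,100,150,4),crop(t["image"],297,230,100,150,4)]))
```

```text
lugs predicted [[298.7 199.9]
 [259.5 209.4]] seen (301.5,200),(261.5,209.5)
122 t 26.68 F [ 0.1 -0.  -2.3] w 17.8 p [516.7 -27.1 122.3]
118 t 27.07 F [-0.6 -0.5 -1.1] w 17.4 p [516.5 -27.  117.9]
115 t 27.42 F [-0.3  0.6 -1.5] w 17.8 p [516.5 -27.  115. ]
112 t 27.77 F [ 0.1 -0.2 -2.8] w 17.6 p [516.5 -27.  112. ]
109 t 28.12 F [ 1.1  0.5 -2.6] w 17.8 p [516.5 -27.  109. ]
106 t 28.47 F [-0.8  0.2 -2.4] w 17.6 p [516.5 -27.  106. ]
104 t 28.82 F [-0.1  0.3 -1.3] w 17.7 p [516.5 -27.  104. ]
103 t 29.17 F [ 0.   0.3 -0.8] w 17.3 p [516.5 -27.  103. ]
102 t 29.52 F [ 0.1 -0.6 -2.2] w 17.5 p [516.5 -27.  102. ]
```

View pics/p5.png

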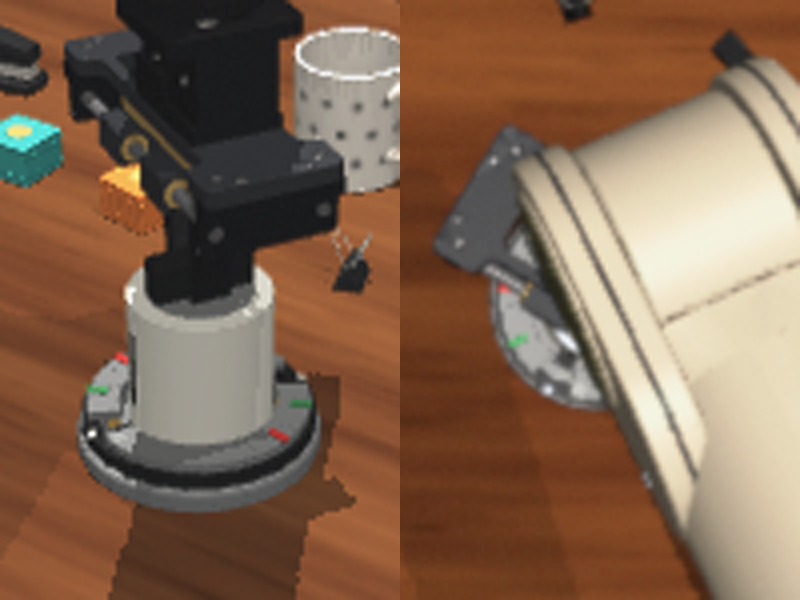

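The head is down through the notches with no contact force. I'll find the floor by force, then twist.

Run:
```python
from h import *
F=lambda: np.mean([(ctrl.wait(.02),telemetry.current_contact_force())[1] for _ in range(8)],0)
M=lambda: np.mean([(ctrl.wait(.02),telemetry.current_torque())[1] for _ in range(8)],0)
z=102.;f0=F()[2]
while z>99.5:
    z-=.4; ctrl.line_to(P(BASE,z),vel=20); f=F(); print(round(z,1),f.round(1))
    if f[2]-f0>4: break
print(M().round(3)); ft("floor")
for a in np.arange(.1,.51,.1):
    ctrl.line_to(P(BASE,z),vel=60,rotation=rot(PSI+pi-a)); print(round(a,2),F().round(1),M().round(3),np.round(telemetry.current_tool_rot(),3))
ft("twisted")
```

```text
101.6 [-0.3  0.4  1.5]
101.2 [-2.4  0.3  6.9]
[ 0.026  0.495 -0.009]
floor t 30.65 F [-2.7  0.8  6.5] w 17.9 p [516.7 -26.9 101.7]
0.1 [0.3 1.1 6.6] [ 0.19  -0.003 -0.125] [3.141e+00 1.000e-03 2.530e+00]
0.2 [0.5 1.2 6.2] [ 0.227 -0.108 -0.079] [3.141e+00 1.000e-03 2.430e+00]
0.3 [0.5 1.4 6.3] [ 0.197 -0.119 -0.074] [3.141e+00 1.000e-03 2.330e+00]
0.4 [0.4 0.5 5.9] [ 0.153 -0.049 -0.071] [3.141e+00 1.000e-03 2.230e+00]
0.5 [0.3 0.4 6.8] [ 0.142 -0.002 -0.095] [3.141e+00 1.000e-03 2.130e+00]
twisted t 33.23 F [-0.   0.9  7.5] w 17.9 p [517.  -26.8 101.7]
```

Run:
```python
from h import *
ctrl.line_to(P(BASE,101.3),vel=60,rotation=rot(PSI+pi-.58)); ctrl.wait(.3)
ft("t"); print(telemetry.current_torque(),telemetry.current_tool_rot())
s=cam("scene"); t=cam("top")
cv2.imwrite("pics/p6.png",np.hstack([crop(s["image"],281,245,64,60,8),crop(t["image"],285,235,36,60,8)]))
a=PSI-.57; u=np.array([np.cos(a),np.sin(a)])
q=topix(s,[[*(BASE+k*40.5*u),z] for k in(1,-1) for z in(40,80)]); print((8*(q-[281-32,245-30])).round(0))
```

```text
t t 33.78 F [-0.8  1.   6.2] w 17.9 p [517.  -26.8 101.7]
[ 0.15417188 -0.00543772 -0.00844001] [3.14079333e+00 4.16663489e-04 2.05055316e+00]
[[392. 206.]
 [393.  84.]
 [104. 186.]
 [ 99.  65.]]
```

View pics/p6.png

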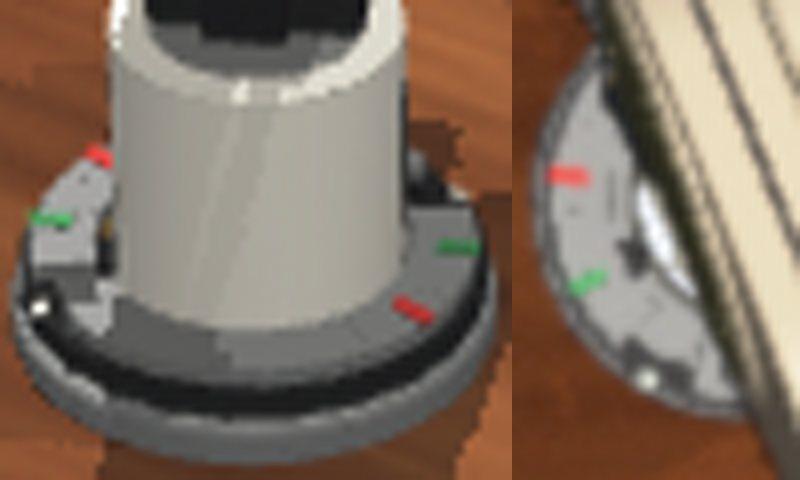

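The top crop shows the lug at (632,255), on the same bearing as the green mark at (587,283) from the centre and well short of the red at (568,176). The scene crop shows the stripe at the cup's right edge by the green mark, with the head fully down.

Run:
```python
from h import *
ft("final"); print(ctrl.finish_job())
```

```text
final t 33.88 F [0.9 0.1 5.8] w 17.9 p [517.  -26.8 101.7]
the job is handed in; nothing more can be done
None
```

The job was handed in at 33.9 s: both blue packs are stacked squarely on the pad, the lamp head is fully down and turned about 0.58 rad clockwise to the green marks, and the gripper is still holding the bar there.

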